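# Roll the tool trough mouth-up and put the brush away

## Robot

A 7-joint arm with a two-finger parallel gripper is mounted at the origin on the work surface. World frame = base frame: x ahead of the robot, y to its left, z up, the work surface at z = 0. Lengths are in m, angles in rad, forces in N, time in s.
With the tool pointing down it reaches from about 0.35 to 0.9 m from the base axis. Payload 19.9 kg.
Tool frame: the origin (TCP) lies at the very end of the fingers, on their centre line; the grasp point (between the pads) lies 19 mm behind it; z points along the fingers, y is the direction in which the jaws open and shut (so a half turn about z gives the same grasp; the last joint's range is limited). The gripper opens to 85 mm and grips with 20 to 120 N. Pads are 22 mm wide; open, the fingers measure 114 mm over their backs; the gripper's body (76 mm by 85 mm) begins 54 mm behind the grasp point. The pads swing forward as they close: fully open they stand 13 mm farther back than shut.
Start: joints at [-1.155, 0.417, -0.01, 1.614, 0.005, 1.111, -0.053], TCP at [0.276, 0.561, 0.231] pointing down, gripper open.
Joint ranges: [-2.81, 2.81], [-0.39, 2.02], [-1.27, 1.25], [0.06, 2.57], [-1.19, 4.33], [0.19, 2], [-2.82, 2.82]. Speed limits (rad/s): [1.89, 1.89, 2.39, 2.39, 3.01, 3.01, 3.01].

## Interface

Orientations are given as a unit quaternion [x, y, z, w].
In Python, from rig import ctrl gives the robot as it stands. The module is installed in compiled form; this text tells all that it offers.
- The arm moves only by the shell command python3 -m handwheel 'ROWS'. ROWS is JSON, a list of rows, each a list of 7 numbers: the finger opening in mm, from 0 to 85.4, then the shift along the tool's x, y, z in mm, then the turn, a rotation vector about the tool's x, y, z in degrees. A call has 1 to 20 rows; each row shifts and turns the commanded pose from where the row before left it, along the tool's axes as they then stand; what a row does not reach is not made up. A row lasts 1/10 s, in which the tool goes at most 50 mm and 8.59 degrees, less where a joint would pass 70% of its speed; a pose out of reach is approached as far as the arm can. A call with a gripper value outside its range is refused whole. The fingers move at their own pace and stop on an object; the grip force is fixed at half the most. Time passes only in rows, so rows that do not move let the fingers close. It gives the time, the measured TCP pose, the force and the opening at its end, in the units of the state.
- ctrl.read_state(): the state, without advancing time (a new reading comes with each control period).
- ctrl.snapshot(name): name is "scene" or "top" or "wrist"; returns a dict with "pixels" (384x512x3 uint8, blue, green, red), "z_map" (384x512 float32, m along the optical axis (not along the pixel's ray), 0 where there is no reading), "camera_matrix" (3x3 intrinsics, pixels), "view" (4x4, takes a point from world to camera coordinates). Camera axes: x right, y up, looking along -z (the intrinsics and any distortion apply to the point x, -y, -z); pixel columns grow to the right and rows downward; lengths in m; the calibration is good to about 2 mm. The wrist camera is an equidistant fisheye: a pixel r from the principal point sees the ray r / f radians off the axis. A picture is of the moment at which its call begins.
- ctrl.finish_job(): hands the job in, once; it reports no verdict.
Trained networks look in the newest picture that a camera, given by its name, has taken for a name from the list of things; names that differ only in an ending like _2 or _b are one class to them, and where a whole thing is asked for, a point or a joint stands for the part that bears it (a point fixed in the world has none). Each returns a list of dicts, best first, with "confidence" (0 to 1); they miss things now and then, are a little off and sometimes report something else, mostly with a low value. They report only what shows in the picture. A call takes as long as a camera call. They do not tell look-alikes from the thing itself.
- ctrl.cut_out(query, camera): "mask" (384x512 bool, what is visible of it) and "uv" ([column, row] in pixels, amid what is visible of it).
The state is a dict: "time_s": time; "joints": joint angles; "dq": joint speeds; "effort": joint torques, N m; "tool_pos": TCP position; "ee_rot": TCP orientation; "wrist_force": force on the tool from outside, world axes, zero at the start; "ft_torque": the same for the moment, N m; "width": finger opening in m.
Only numpy, scipy, OpenCV 4.12 (cv2) and the standard library are available. Lean on these libraries where they do the work, as an engineer would, in place of code of your own. Each camera call takes 0.05 s, during which the arm holds its last target. There are 200 camera calls.

## Task

The round stoneware tool trough lies on its side under the iron rail: without lifting it off the ledge, roll it towards you out from under the rail until its open side faces straight up. Then put the small stainless block brush away in it, lengthwise and standing on its bristles, and leave both at rest like that. Do not disturb the jar, the rock, the flowerpot or the paint brush.

Things in the scene. Friction and masses are not known exactly. Their poses are not given: they have to be found in the camera images.
- trough: Round brown-grey stoneware trough, loose, 0.85 kg: a log 150 mm long, 64 mm in diameter, lying on the ledge; it stays where slow rolling leaves it. Origin on its axis at mid length, 32 mm above the ledge. Body z = its axis (level, along the rail); body y = where its open side faces: up when done, at the start away from the robot (+x). The last 33 mm at each end are plain full-round cylinder.
- trough_mouth (a point): Middle of the trough's mouth, on body y, 24 mm from the axis; axes as the trough's. The mouth is 84 mm long along body z, in the middle of the trough; 45 mm wide outside, narrowing to 34 mm at 17 mm from the axis, wider again inside. The flat inner floor lies 4 mm beyond the axis, seen from the mouth (28 mm from the point).
- rail: Fixed black iron guard rail, roughly along world y. Origin at mid length on the axis of its lower round bar, 180 mm above the ledge; bar radius 8 mm, length 960 mm; a second bar 75 mm above, thin uprights between; posts only at the ends (460 mm from the middle). Body z along the bar, body y up, body x away from the robot. The trough starts below the bar.
- brush: Small stainless block brush, loose, 70 g, standing on dark nylon bristles: 70 mm long (body x), 22 mm wide (body y), 60 mm high. Origin at the centre of its underside (bristle tips). Bristles 0 to 14 mm, steel block up to 23 mm, a bridge handle above (see point brush_bar). Same after a half turn.
- brush_bar (a point): Middle of the brush's round handle bar, 54 mm above its underside; axes as the brush's. The bar has 12 mm diameter and runs 58 mm along body x between two end posts of the same thickness; 25 mm are free beneath it.
- jar: Bystander: small glass jar with a steel press-button lid, loose, 52 mm diameter, 69 mm high; origin at the centre of its underside.
- rock: Bystander: small grey ceramic rock ornament, loose, 50 x 36 mm, 46 mm high; origin at the centre of its underside.
- flowerpot: Bystander: small empty terracotta flowerpot, loose, 68 mm diameter, 55 mm high; origin at the centre of its underside.
- softbrush: Bystander: flat paint brush lying on the ledge beyond the rail, loose; origin under its middle.
There are look-alikes about, which are no part of the job. What is meant by the trough is not green, and is the smaller of those in its own colour.

How it is judged:
By the outcome, as a careful person would: the job done as asked, in the order asked, and still so for the second after the job is handed in, with the robot touching nothing.
It also fails if it takes over 64 s, if anything falls off the work surface, if the arm or the gripper's body presses on something with over 40 N, if the wrist force passes 120 N, or if a joint passes its speed limit or range.

## Working session

There is one attempt and no reset: what is moved stays moved. The work goes in short steps, Python scripts to look and compute and a shell command to move; the robot and the scene stay as the last step left them, time stands still between calls to the robot, and variables do not carry over. Pictures are saved under pics/ and viewed, on a budget of 10 in all, crops included, one or two more only if the job needs it, and the job is handed in when it is done.

```bash
mkdir -p pics; cat > h.py <<'E'
import numpy as np, cv2
from rig import ctrl
def world(s,m):
    K=np.array(s["camera_matrix"]);V=np.array(s["view"]);z=s["z_map"]
    v,u=np.nonzero(m&(z>0));d=z[v,u]
    c=np.c_[(u-K[0,2])/K[0,0]*d,-(v-K[1,2])/K[1,1]*d,-d,np.ones(len(d))]
    return (c@np.linalg.inv(V).T)[:,:3]
def proj(s,p):
    K=np.array(s["camera_matrix"]);V=np.array(s["view"])
    c=V@np.r_[p,1];return K[0,0]*c[0]/-c[2]+K[0,2],K[1,1]*-c[1]/-c[2]+K[1,2]
E
python3 - <<'E'
from h import *
a=[]
for n in("scene","top"):
    s=ctrl.snapshot(n);a.append(s["pixels"])
    for q in("trough","brush","rail","jar","rock","flowerpot","softbrush"):
        for r in ctrl.cut_out(q,n):
            if r["confidence"]<.2: continue
            p=world(s,r["mask"])
            print(n,q,round(r["confidence"],2),np.round(r["uv"]),len(p),*(np.round([np.percentile(p,k,axis=0) for k in(2,50,98)],3) if len(p) else []))
    print(n,np.round(np.linalg.inv(np.array(s["view"]))[:3],2).tolist(),s["camera_matrix"][0][0])
cv2.imwrite("pics/a1.png",a[0]);cv2.imwrite("pics/a2.png",a[1])
print(ctrl.read_state())
E
```

```text
scene trough 0.74 [111. 228.] 2484 [ 0.153 -0.455  0.002] [ 0.275 -0.389  0.073] [ 0.337 -0.298  0.085]
scene trough 0.63 [308. 220.] 1204 [ 0.585 -0.066  0.012] [ 0.619 -0.012  0.056] [0.641 0.079 0.064]
scene trough 0.58 [271. 155.] 922 [0.292 0.072 0.013] [0.355 0.128 0.05 ] [0.411 0.189 0.064]
scene brush 0.82 [322. 152.] 205 [ 0.41   0.251 -0.001] [0.436 0.284 0.023] [0.447 0.346 0.06 ]
scene rail 0.7 [244. 238.] 7777 [ 0.516 -0.499 -0.   ] [ 0.63  -0.269  0.188] [0.66  0.439 0.268]
scene jar 0.81 [183. 253.] 521 [ 0.427 -0.39  -0.001] [ 0.458 -0.312  0.06 ] [ 0.626 -0.282  0.259]
scene rock 0.65 [238. 208.] 214 [ 0.389 -0.093 -0.001] [ 0.411 -0.08   0.017] [ 0.431 -0.045  0.044]
scene flowerpot 0.58 [137. 319.] 482 [ 0.49  -0.497  0.003] [ 0.504 -0.477  0.029] [ 0.552 -0.454  0.056]
scene softbrush 0.61 [350. 284.] 1043 [ 0.751 -0.183  0.001] [ 0.784 -0.074  0.017] [0.819 0.006 0.021]
scene [[0.73, -0.48, 0.5, 0.98], [0.69, 0.49, -0.53, -0.59], [0.01, 0.73, 0.69, 0.79]] 378.590719169045
top trough 0.88 [194. 244.] 757 [0.284 0.08  0.042] [0.341 0.139 0.059] [0.4   0.198 0.069]

[... 867 characters left out ...]
40802335230387
{'time_s': 0.8, 'joints': array([-1.15450762,  0.41739855, -0.01029982,  1.61362597,  0.00474445,
        1.11066628, -0.05300468]), 'dq': array([-0.00129091,  0.00118573,  0.00048471,  0.0002525 ,  0.00079099,
       -0.00040455, -0.0011875 ]), 'effort': array([ 4.19569369e-04, -8.64149165e+01,  6.78337477e-01, -4.35185015e+01,
        1.91223604e-02,  1.94676424e-03,  4.52154222e-05]), 'tool_pos': array([0.27622763, 0.56062177, 0.23125009]), 'ee_rot': array([ 2.26892049e-01,  9.73919912e-01, -4.31185147e-05,  3.06903079e-05]), 'wrist_force': array([0.23177291, 0.20280189, 0.3047342 ]), 'ft_torque': array([-0.05910031, -0.06976979,  0.01260293]), 'width': 0.08515160614820642}
```

View pics/a1.png

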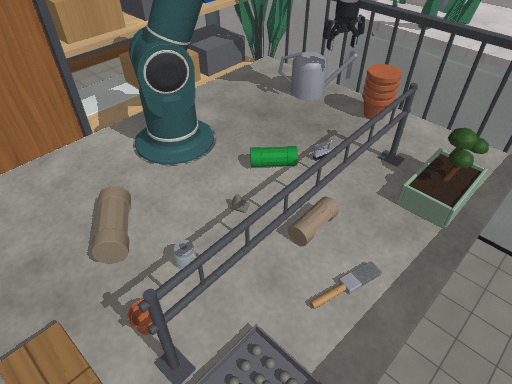

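View pics/a2.png

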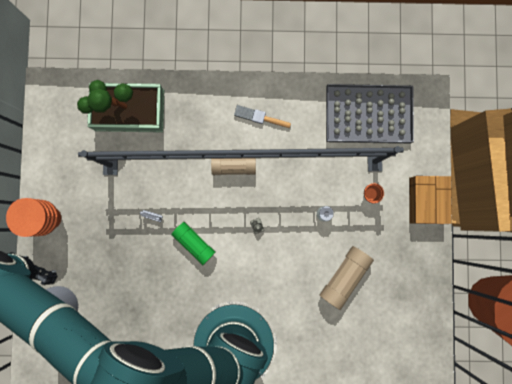

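Candidates for "trough" in the scene picture are the big brown log (111,228), the small brown log (308,220) under the rail, and the green log (271,155). The trough is the small brown one: it isn't green, it's the smaller of the two brown logs, and it lies under the rail. I'll confirm that in a crop and fit the poses.

```bash
cat >> h.py <<'E'
from scipy.spatial.transform import Rotation as R
from scipy.optimize import least_squares
def pick(n,q,near):
    s=ctrl.snapshot(n);best=None
    for r in ctrl.cut_out(q,n):
        p=world(s,cv2.erode(r["mask"].astype(np.uint8),np.ones((2,2)))>0)
        if len(p)<20: continue
        if np.linalg.norm(np.median(p,0)[:2]-near)<.09 and best is None: best=(s,r,p)
    return best
def cyl(p):
    "fit axis x=a+b*y at height z0=.032+c, r=.032"
    f=lambda k:np.hypot((p[:,0]-k[0]-k[1]*p[:,1])/np.hypot(1,k[1]),p[:,2]-.032-k[2])-.032
    r=least_squares(f,[np.median(p[:,0]),0,0],loss="soft_l1",f_scale=.002)
    return r.x,np.abs(r.fun).mean()
def goto(pos,rot):
    st=ctrl.read_state();r0=R.from_quat(st["ee_rot"])
    print("shift mm (old axes)",np.round(r0.inv().apply(np.array(pos)-st["tool_pos"])*1e3,1),"then turn deg",np.round((r0.inv()*rot).as_rotvec(degrees=True),1))
def tool(tilt,yaw=0):
    "tool y along world y (turned by yaw), z tilted outwards"
    t=np.radians(tilt);c,s=np.cos(t),np.sin(t)
    return R.from_euler('z',yaw,degrees=True)*R.from_matrix(np.array([[-c,0,-s],[0,1,0],[s,0,-c]]).T)
E
python3 - <<'E'
from h import *
for n in("scene","top"):
    s,r,p=pick(n,"trough",[.609,.008]); p=p[(p[:,2]>.01)&(p[:,2]<.075)]
    k,e=cyl(p);print(n,"trough a,b,dz",np.round(k,4),"err",round(e,4),"y",np.round(np.percentile(p[:,1],[1,99]),3),"top z",np.percentile(p[:,2],98))
    if n=="scene":
        u,v=np.array(r["uv"]).astype(int); im=s["pixels"]
        A=cv2.resize(im[v-50:v+50,u-60:u+60],None,fx=5,fy=5,interpolation=cv2.INTER_CUBIC)
    b=pick(n,"brush",[.43,.285])
    if b:
        p=b[2];p=p[(p[:,2]>.008)&(p[:,2]<.075)&(np.abs(p[:,1]-.285)<.05)]
        m=cv2.minAreaRect((p[:,:2]*1e3).astype(np.float32));print("brush",m)
        if n=="scene":
            u,v=np.array(b[1]["uv"]).astype(int)
            B=cv2.resize(b[0]["pixels"][v-30:v+30,u-30:u+30],(400,400),interpolation=cv2.INTER_CUBIC)
            cv2.imwrite("pics/b1.png",np.hstack([cv2.resize(A,(400,400)),B]))
    q=pick(n,"rail",[.617,-.1])
    if q:
        p=q[2];
        for lo,hi in((.165,.195),(.245,.27)):
            w=p[(p[:,2]>lo)&(p[:,2]<hi)]; print("rail",lo,len(w),len(w)>30 and np.polyfit(w[:,1],w[:,0],1))
goto([.53,.0,.2],tool(45))
E
```

```text
scene trough a,b,dz [ 0.6083 -0.0214 -0.0016] err 0.0031 y [-0.066  0.081] top z 0.063874143729294
brush ((432.1407470703125, 284.23260498046875), (71.43848419189453, 26.62173080444336), 75.83746337890625)
top trough a,b,dz [ 0.6067 -0.0351 -0.0007] err 0.0026 y [-0.064  0.08 ] top z 0.06956207484996497
rail 0.165 999 [-0.03077619  0.6145824 ]
rail 0.245 1407 [-0.03096211  0.61604459]
shift mm (old axes) [-475.4 -390.7   31.3] then turn deg [-10.3 -44.2 -24.9]
```

View pics/b1.png

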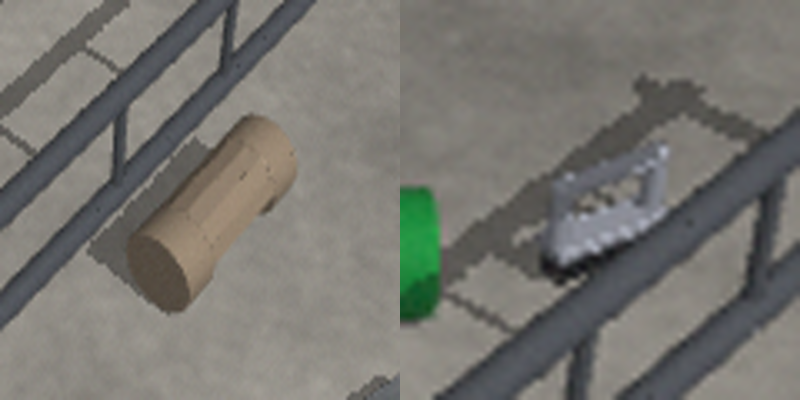

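The crop shows the small brown log at (200,215) with plain round ends and its opening turned away, on the far lower side. That confirms it as the trough. The brush stands on its bristles with its bar up (610,190). Both camera fits agree: trough axis x≈0.607 at y≈0.008, brush centre (0.432, 0.284), long axis at 76°. Moving now.

```bash
python3 -m handwheel '[[85,-33,-32,2.4,0,0,0],[85,-33,-32,2.4,0,0,0],[85,-33,-32,2.4,0,0,0],[85,-33,-32,2.4,0,0,0],[85,-33,-32,2.4,0,0,0],[85,-33,-32,2.4,0,0,0],[85,-33,-32,2.4,0,0,0],[85,-33,-32,2.4,0,0,0],[85,-33,-32,2.4,0,0,0],[85,-33,-32,2.4,0,0,0],[85,-33,-32,2.4,0,0,0],[85,-33,-32,2.4,0,0,0],[85,-33,-32,2.4,0,0,0],[85,0,0,0,-1.5,-6.3,-3.6],[85,0,0,0,-1.5,-6.3,-3.6],[85,0,0,0,-1.5,-6.3,-3.6],[85,0,0,0,-1.5,-6.3,-3.6],[85,0,0,0,-1.5,-6.3,-3.6],[85,0,0,0,-1.5,-6.3,-3.6],[85,0,0,0,-1.5,-6.3,-3.6]]'
python3 - <<'E'
from h import *
st=ctrl.read_state();print(st["tool_pos"],np.round(R.from_quat(st["ee_rot"]).as_matrix(),3).tolist(),st["joints"])
goto([.53,.008,.13],tool(45,1.8));goto([.62,.008,.095],tool(45,1.8))
E
```

```text
time_s: 3.4
tool_pos: [0.4784, -0.0142, 0.2035]
ee_rot: [0.052, 0.949, -0.015, 0.312]
wrist_force: [0.2, -0.3, 0.2]
width: 0.0849
[ 0.47838367 -0.01417637  0.20348047] [[-0.8, 0.108, 0.59], [0.089, 0.994, -0.061], [-0.593, 0.004, -0.805]] [-0.65008345 -0.09100588  0.51460927  2.45112844  0.89674654  0.22856303
  0.5123655 ]
shift mm (old axes) [ 4.3 27.3 88.3] then turn deg [-5.1 -8.6 -6.2]
shift mm (old axes) [-47.   36.9 169.6] then turn deg [-5.1 -8.6 -6.2]
```

```bash
python3 -m handwheel '[[85,1.5,9,30,0,0,0],[85,1.5,9,30,0,0,0],[85,1.5,9,28,0,0,0],[85,0,0,0,-2.5,-4.3,-3.1],[85,0,0,0,-2.5,-4.3,-3.1],[85,0,0,0,0,0,0]]'
python3 - <<'E'
from h import *
st=ctrl.read_state();print(np.round(R.from_quat(st["ee_rot"]).as_matrix(),3).tolist(),st["joints"])
goto([.618,.008,.1],tool(45,1.8))
E
```

```text
time_s: 4.0
tool_pos: [0.5066, -0.0106, 0.173]
ee_rot: [0.035, 0.941, -0.035, 0.335]
wrist_force: [-1.3, -0.7, -0.4]
width: 0.0851
[[-0.773, 0.09, 0.628], [0.042, 0.995, -0.09], [-0.633, -0.043, -0.773]] [-0.10226967  0.06976143 -0.05071108  2.4391891   1.74268416  0.19127735
 -0.3356352 ]
shift mm (old axes) [-39.2  31.6 124.7] then turn deg [-6.5 -5.8 -3.5]
```

```bash
python3 -m handwheel '[[85,-8,5,20,0,0,0],[85,-8,5,20,0,0,0],[85,-8,5,20,0,0,0],[85,-8,5,20,0,0,0],[85,0,0,0,0,0,0]]'
python3 - <<'E'
from h import *
st=ctrl.read_state();print(np.round(R.from_quat(st["ee_rot"]).as_matrix(),3).tolist(),st["joints"])
goto([.618,.008,.1],tool(40,1.8));goto([.618,.008,.08],tool(40,1.8))
E
```

```text
time_s: 4.5
tool_pos: [0.585, 0.0021, 0.1298]
ee_rot: [0.035, 0.941, -0.035, 0.334]
wrist_force: [-0.2, 0.2, 0.0]
width: 0.0852
[[-0.774, 0.09, 0.627], [0.043, 0.995, -0.09], [-0.632, -0.042, -0.774]] [-0.04988295  0.29960515 -0.11461467  2.29286297  2.05713335  0.24474444
 -0.64701995]
shift mm (old axes) [-6.4 10.1 43.2] then turn deg [-6.3 -0.9 -3.8]
shift mm (old axes) [ 6.2 10.9 58.7] then turn deg [-6.3 -0.9 -3.8]
```

```bash
python3 -m handwheel '[[85,0,0,0,-6.3,-0.9,-3.8],[85,0,0,0,0,0,0]]'
python3 - <<'E'
from h import *
st=ctrl.read_state();print(np.round(R.from_quat(st["ee_rot"]).as_matrix(),3).tolist(),st["joints"])
goto([.632,.008,.085],tool(40,1.8))
E
```

```text
time_s: 4.7
tool_pos: [0.5845, -0.0003, 0.13]
ee_rot: [0.014, 0.941, -0.018, 0.338]
wrist_force: [0.1, -0.0, -0.5]
width: 0.0847
[[-0.771, 0.039, 0.636], [0.014, 0.999, -0.044], [-0.637, -0.025, -0.77]] [ 0.08844099  0.30132815 -0.2219529   2.29988116  2.2491632   0.22263613
 -0.75889755]
shift mm (old axes) [-7.8 11.3 64.5] then turn deg [-3.7 -0.5 -2.2]
```

```bash
python3 -m handwheel '[[85,-3,4,22,0,0,0],[85,-3,4,22,0,0,0],[85,-2,3,20,0,0,0],[85,0,0,0,-3.7,-0.5,-2.2],[85,3,0,4,0,0,0],[85,3,0,4,0,0,0],[85,0,0,0,0,0,0]]'
python3 - <<'E'
from h import *
st=ctrl.read_state();print(np.round(R.from_quat(st["ee_rot"]).as_matrix(),3).tolist(),st["joints"])
s=ctrl.snapshot("wrist");cv2.imwrite("pics/c0.png",s["pixels"])
s=ctrl.snapshot("scene");u,v=map(int,proj(s,[.607,.008,.06]))
cv2.imwrite("pics/c1.png",np.hstack([cv2.resize(s["pixels"][v-75:v+75,u-75:u+75],(400,400)),cv2.resize(cv2.imread("pics/c0.png"),(400,400))]))
E
```

```text
time_s: 5.4
tool_pos: [0.6322, 0.0102, 0.0748]
ee_rot: [-0.014, 0.94, 0.005, 0.342]
wrist_force: [-0.0, 0.5, -0.8]
width: 0.085
[[-0.766, -0.029, 0.642], [-0.023, 1.0, 0.018], [-0.642, -0.001, -0.766]] [ 0.25525658  0.50791282 -0.38793376  2.20698296  2.51166907  0.30729396
 -0.88753963]
```

View pics/c1.png

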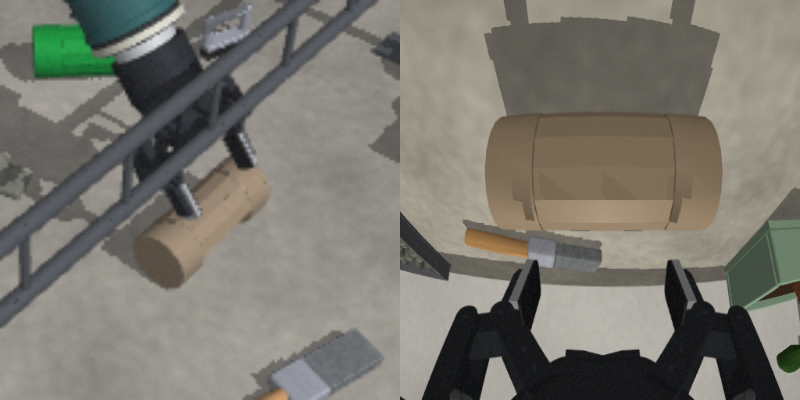

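The crop shows both fingertips straddling the trough above its far edge (left half, about (190,205) and (245,160)). In the wrist view (right half) the fingers at x≈535 and 672 are centred on its two plain ends. Descending to contact.

```bash
for i in 1 ; do python3 -m handwheel '[[85,1.9,0,2.3,0,0,0],[85,1.9,0,2.3,0,0,0],[85,0,0,0,0,0,0]]'; done;  python3 -m handwheel '[[85,1.9,0,2.3,0,0,0],[85,0,0,0,0,0,0]]'; python3 -m handwheel '[[85,1.3,0,1.5,0,0,0],[85,0,0,0,0,0,0]]'
```

```text
time_s: 5.8
tool_pos: [0.6326, 0.01, 0.069]
ee_rot: [-0.015, 0.94, 0.005, 0.342]
wrist_force: [-0.6, -0.3, 0.1]
width: 0.0851
time_s: 6.0
tool_pos: [0.6327, 0.0098, 0.0661]
ee_rot: [-0.015, 0.94, 0.005, 0.342]
wrist_force: [-0.3, -0.3, -0.1]
width: 0.0847
time_s: 6.2
tool_pos: [0.6327, 0.0098, 0.0642]
ee_rot: [-0.015, 0.939, 0.005, 0.342]
wrist_force: [0.5, -0.1, 0.4]
width: 0.0851
```

```bash
for i in 1 ; do python3 -m handwheel '[[85,1.3,0,1.5,0,0,0],[85,0,0,0,0,0,0]]'; done;  python3 -m handwheel '[[85,1.3,0,1.5,0,0,0],[85,0,0,0,0,0,0]]'; python3 -m handwheel '[[85,1.3,0,1.5,0,0,0],[85,0,0,0,0,0,0]]'
```

```text
time_s: 6.4
tool_pos: [0.6327, 0.0098, 0.0623]
ee_rot: [-0.015, 0.939, 0.005, 0.342]
wrist_force: [-0.1, -0.4, 0.4]
width: 0.0847
time_s: 6.6
tool_pos: [0.6326, 0.0098, 0.0602]
ee_rot: [-0.015, 0.939, 0.005, 0.342]
wrist_force: [0.2, -0.0, 0.2]
width: 0.0848
time_s: 6.8
tool_pos: [0.6327, 0.0099, 0.0584]
ee_rot: [-0.015, 0.939, 0.005, 0.342]
wrist_force: [-0.3, 0.1, 1.4]
width: 0.0847
```

```bash
python3 -m handwheel '[[85,0.7,0,0.8,0,0,0],[85,0,0,0,0,0,0]]';  python3 -m handwheel '[[85,0.7,0,0.8,0,0,0],[85,0,0,0,0,0,0]]'
```

```text
time_s: 7.0
tool_pos: [0.6334, 0.0099, 0.0581]
ee_rot: [-0.015, 0.939, 0.005, 0.343]
wrist_force: [0.6, 0.0, 4.9]
width: 0.0854
time_s: 7.2
tool_pos: [0.6342, 0.0099, 0.0578]
ee_rot: [-0.015, 0.939, 0.005, 0.344]
wrist_force: [0.9, 0.8, 10.2]
width: 0.0851
```

```bash
python3 -m handwheel '[[85,3.06,0,-2.57,0,0,0],[85,3.06,0,-2.57,0,0,0],[85,3.06,0,-2.57,0,0,0],[85,3.06,0,-2.57,0,0,0],[85,3.06,0,-2.57,0,0,0]]'; python3 -m handwheel '[[85,3.06,0,-2.57,0,0,0],[85,3.06,0,-2.57,0,0,0],[85,3.06,0,-2.57,0,0,0],[85,3.06,0,-2.57,0,0,0],[85,0,0,0,0,0,0]]'
cat > look.py <<'E'
from h import *
import sys
nm,x=sys.argv[1],float(sys.argv[2])
o=[]
for n in("scene","top"):
    q=pick(n,"trough",[x,.008])
    if q:
        s,r,p=q;p=p[(p[:,2]>.01)&(p[:,2]<.072)]
        k,e=cyl(p);print(n,"a,b,dz",np.round(k,4),round(e,4),"y",np.round(np.percentile(p[:,1],[1,99]),3))
for n in("scene","top"):
    s=ctrl.snapshot(n);u,v=map(int,proj(s,[x,.008,.05]));w=60 if n=="scene" else 40
    o.append(cv2.resize(s["pixels"][v-w:v+w,u-w:u+w],(400,400),interpolation=cv2.INTER_CUBIC))
cv2.imwrite("pics/%s.png"%nm,np.hstack(o))
E
python3 look.py d1 .585
```

```text
time_s: 7.7
tool_pos: [0.6149, 0.0093, 0.0588]
ee_rot: [-0.015, 0.938, 0.005, 0.345]
wrist_force: [0.2, 0.5, 20.8]
width: 0.0852
time_s: 8.2
tool_pos: [0.5974, 0.0088, 0.0576]
ee_rot: [-0.015, 0.939, 0.005, 0.344]
wrist_force: [-2.3, 0.1, 13.8]
width: 0.0849
scene a,b,dz [ 0.5888 -0.0392 -0.0007] 0.0042 y [-0.067  0.08 ]
top a,b,dz [ 0.588  -0.0285 -0.0007] 0.0025 y [-0.064  0.079]
```

View pics/d1.png

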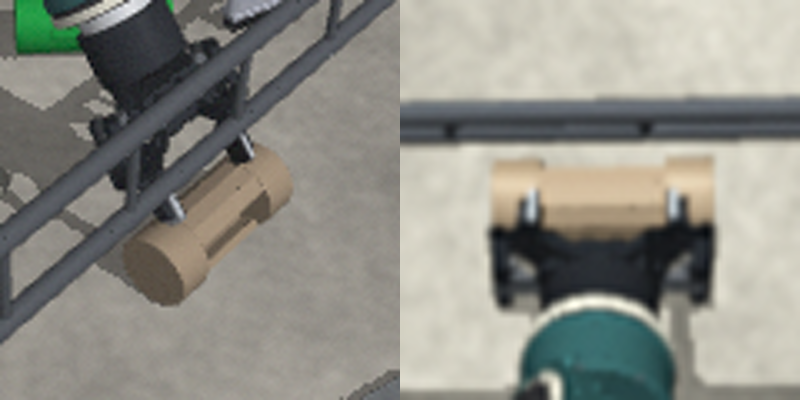

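Rolling works without slip: the axis went from .607 to .588, half the finger travel, and the mouth is coming into view at (230,240) in the left half. Second stroke.

```bash
python3 -m handwheel '[[85,-5.1,0,-6.1,0,0,0],[85,-9.2,0,7.7,0,0,0],[85,-9.2,0,7.7,0,0,0],[85,3.2,0,3.8,0,0,0],[85,1.3,0,1.5,0,0,0],[85,0,0,0,0,0,0]]'; python3 -m handwheel '[[85,1.3,0,1.5,0,0,0],[85,0,0,0,0,0,0]]'; python3 -m handwheel '[[85,1.3,0,1.5,0,0,0],[85,0,0,0,0,0,0]]'
```

```text
time_s: 9.1
tool_pos: [0.6201, 0.0096, 0.0566]
ee_rot: [-0.015, 0.94, 0.006, 0.342]
wrist_force: [0.3, 0.2, 0.5]
width: 0.0851
time_s: 9.3
tool_pos: [0.6212, 0.0096, 0.056]
ee_rot: [-0.015, 0.939, 0.005, 0.343]
wrist_force: [2.2, 0.9, 5.7]
width: 0.0849
time_s: 9.5
tool_pos: [0.6226, 0.0096, 0.0553]
ee_rot: [-0.015, 0.939, 0.005, 0.345]
wrist_force: [4.6, 1.4, 14.7]
width: 0.0847
```

```bash
python3 -m handwheel '[[85,2.67,0,-3.03,0,0,0],[85,2.67,0,-3.03,0,0,0],[85,2.67,0,-3.03,0,0,0],[85,2.67,0,-3.03,0,0,0],[85,2.67,0,-3.03,0,0,0],[85,3.06,0,-2.57,0,0,0],[85,3.06,0,-2.57,0,0,0]]'; python3 -m handwheel '[[85,3.06,0,-2.57,0,0,0],[85,3.06,0,-2.57,0,0,0],[85,3.3,0,-2.3,0,0,0],[85,3.45,0,-2.1,0,0,0],[85,3.45,0,-2.1,0,0,0],[85,0,0,0,0,0,0]]'
python3 look.py d2 .562
```

```text
time_s: 10.2
tool_pos: [0.5947, 0.0088, 0.0587]
ee_rot: [-0.015, 0.938, 0.005, 0.345]
wrist_force: [1.3, 1.6, 21.3]
width: 0.0848
time_s: 10.8
tool_pos: [0.5748, 0.0082, 0.0575]
ee_rot: [-0.015, 0.938, 0.005, 0.346]
wrist_force: [-4.4, 1.8, 32.3]
width: 0.0848
scene a,b,dz [ 0.5584 -0.0327  0.0101] 0.0078 y [-0.067  0.082]
```

View pics/d2.png

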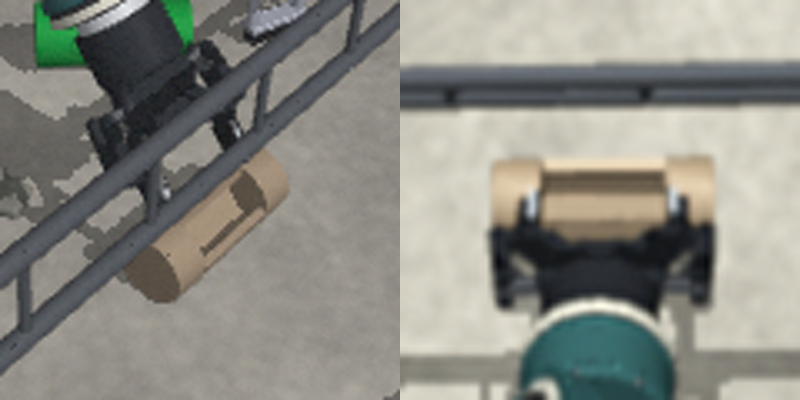

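```bash
python3 -m handwheel '[[85,3.0,0,-2.2,0,0,0],[85,3.0,0,-2.2,0,0,0],[85,3.0,0,-2.2,0,0,0],[85,2.2,0,-1.7,0,0,0],[85,0,0,0,0,0,0]]'; python3 -m handwheel '[[85,-1.9,0,-2.3,0,0,0],[85,-3.2,0,-3.8,0,0,0],[85,-13,0,-15,0,0,0],[85,0,0,-40,0,0,0],[85,0,0,-50,0,0,0],[85,0,0,-50,0,0,0],[85,0,0,-30,0,0,0],[85,0,0,0,0,0,0]]'
cat > mouth.py <<'E'
from h import *
import sys
nm,x=sys.argv[1],float(sys.argv[2]);o=[]
for n in("top","scene"):
    q=pick(n,"trough",[x,.008])
    if q is None: print(n,"none");continue
    s,r,p=q;yc=(np.percentile(p[:,1],1)+np.percentile(p[:,1],99))/2
    e=p[(np.abs(p[:,1]-yc)>.048)&(np.abs(p[:,1]-yc)<.072)&(p[:,2]>.02)&(p[:,2]<.08)];k,er=cyl(e)
    c=p[(np.abs(p[:,1]-yc)<.033)];d=c[:,0]-k[0]-k[1]*c[:,1]
    print(n,"yc",round(yc,4),"a,b,dz",np.round(k,4),round(er,4))
    for lo in range(-34,34,4):
        w=c[(d*1e3>=lo)&(d*1e3<lo+4),2]; print((lo+2,len(w),round(float(np.median(w))*1e3,1)) if len(w) else (lo+2,0),end=" ")
    print()
for n in("scene","top"):
    s=ctrl.snapshot(n);u,v=map(int,proj(s,[x,.008,.05]));w=50 if n=="scene" else 40
    o.append(cv2.resize(s["pixels"][v-w:v+w,u-w:u+w],(400,400),interpolation=cv2.INTER_CUBIC))
cv2.imwrite("pics/%s.png"%nm,np.hstack(o));print(ctrl.read_state()["tool_pos"])
E
python3 mouth.py d3 .558
```

```text
time_s: 11.6
tool_pos: [0.5596, 0.0077, 0.0554]
ee_rot: [-0.015, 0.939, 0.005, 0.344]
wrist_force: [-4.2, 0.2, 22.1]
width: 0.0849
time_s: 12.4
tool_pos: [0.4964, 0.0039, 0.1555]
ee_rot: [-0.01, 0.939, 0.007, 0.343]
wrist_force: [0.3, -1.2, -0.8]
width: 0.085
top yc 0.0071 a,b,dz [ 5.56e-01 -3.54e-02 -5.00e-04] 0.0026
(-32, 18, 33.6) (-28, 22, 46.2) (-24, 35, 51.2) (-20, 22, 57.3) (-16, 21, 57.9) (-12, 20, 58.8) (-8, 34, 62.5) (-4, 5, 57.5) (0, 17, 28.2) (4, 19, 25.3) (8, 19, 22.3) (12, 20, 20.7) (16, 23, 17.6) (20, 34, 20.9) (24, 22, 37.6) (28, 16, 37.9) (32, 1, 37.6) 
scene yc 0.006 a,b,dz [ 5.57e-01 -1.55e-02  2.00e-04] 0.0034
(-32, 0) (-28, 0) (-24, 0) (-20, 0) (-16, 3, 57.8) (-12, 0) (-8, 2, 27.2) (-4, 16, 29.6) (0, 23, 27.7) (4, 22, 25.0) (8, 27, 22.0) (12, 24, 18.7) (16, 2, 19.0) (20, 1, -1.7) (24, 14, 37.3) (28, 25, 38.1) (32, 58, 32.7) 
[0.49681011 0.00606946 0.15443631]
```

View pics/d3.png

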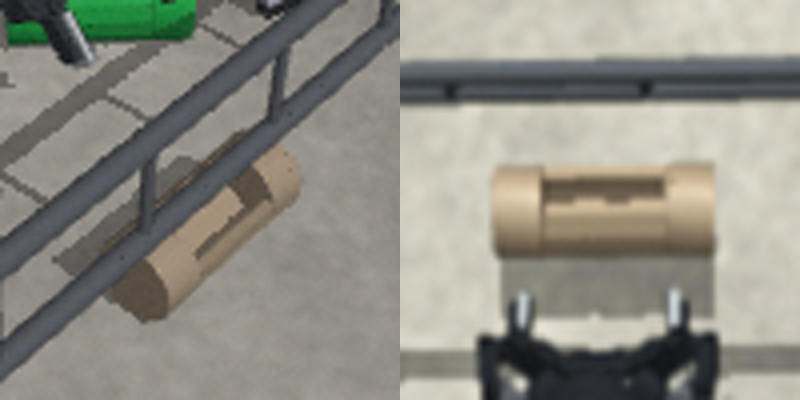

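The floor slopes about 34.5° towards the rail in both cameras, so the mouth started somewhat below horizontal. It needs about 19 mm more roll, which is about 38.5 mm of finger travel.

```bash
python3 - <<'E'
from h import *
goto([.583,.0068,.068],tool(40,1.8))
E
```

```text
shift mm (old axes) [-10.3  -2.3 121.6] then turn deg [ 0.2  0.1 -0.5]
```

```bash
python3 -m handwheel '[[85,-2.5,-0.6,32,0,0,0],[85,-2.5,-0.6,32,0,0,0],[85,-2.5,-0.6,32,0,0,-0.5],[85,-2.5,-0.5,25,0,0,0],[85,0,0,0,0,0,0],[85,2.6,0,3,0,0,0],[85,2,0,2.2,0,0,0],[85,0,0,0,0,0,0]]';python3 -m handwheel '[[85,1.3,0,1.5,0,0,0],[85,0,0,0,0,0,0]]'; python3 -m handwheel '[[85,1.3,0,1.5,0,0,0],[85,0,0,0,0,0,0]]'
```

```text
time_s: 13.5
tool_pos: [0.5818, 0.0059, 0.0619]
ee_rot: [-0.015, 0.939, 0.006, 0.343]
wrist_force: [-0.7, 0.3, -0.0]
width: 0.0846
time_s: 13.7
tool_pos: [0.5822, 0.0056, 0.0601]
ee_rot: [-0.015, 0.939, 0.006, 0.343]
wrist_force: [0.4, -0.4, -1.3]
width: 0.0851
time_s: 13.9
tool_pos: [0.5827, 0.0057, 0.0582]
ee_rot: [-0.015, 0.939, 0.006, 0.343]
wrist_force: [0.7, -0.0, 4.1]
width: 0.0853
```

```bash
python3 -m handwheel '[[85,1.1,0,1.3,0,0,0],[85,0,0,0,0,0,0],[85,2.8,0,-2.9,0,0,0],[85,2.8,0,-2.9,0,0,0],[85,2.8,0,-2.9,0,0,0],[85,3.06,0,-2.57,0,0,0],[85,3.06,0,-2.57,0,0,0],[85,3.06,0,-2.57,0,0,0]]'; python3 -m handwheel '[[85,3.06,0,-2.57,0,0,0],[85,3.3,0,-2.3,0,0,0],[85,3.3,0,-2.3,0,0,0],[85,1.8,0,-1.2,0,0,0],[85,0,0,0,0,0,0]]'
```

```text
time_s: 14.7
tool_pos: [0.5594, 0.005, 0.0586]
ee_rot: [-0.015, 0.939, 0.006, 0.344]
wrist_force: [-0.0, -0.0, 12.9]
width: 0.0852
time_s: 15.2
tool_pos: [0.5446, 0.0045, 0.0571]
ee_rot: [-0.015, 0.939, 0.006, 0.344]
wrist_force: [-1.1, 0.4, 11.9]
width: 0.0851
```

```bash
python3 -m handwheel '[[85,-1.3,0,-1.5,0,0,0],[85,-3.2,0,-3.8,0,0,0],[85,-13,0,-15,0,0,0],[85,0,0,-40,0,0,0],[85,0,0,-50,0,0,0],[85,0,0,-40,0,0,0],[85,0,0,0,0,0,0]]'
python3 mouth.py d4 .538
```

```text
time_s: 15.9
tool_pos: [0.4904, 0.0013, 0.1533]
ee_rot: [-0.012, 0.938, 0.008, 0.347]
wrist_force: [0.5, -0.2, -0.3]
width: 0.0849
top yc 0.0081 a,b,dz [ 0.5368 -0.0275 -0.    ] 0.0024
(-32, 2, 45.9) (-28, 32, 45.7) (-24, 19, 52.8) (-20, 18, 51.5) (-16, 19, 51.2) (-12, 20, 27.6) (-8, 20, 27.9) (-4, 21, 27.7) (0, 27, 30.4) (4, 31, 27.9) (8, 21, 28.5) (12, 20, 29.8) (16, 39, 43.3) (20, 20, 54.9) (24, 7, 51.4) (28, 0) (32, 0) 
scene yc -0.0084 a,b,dz [ 0.5411 -0.0129 -0.0051] 0.0053
(-32, 0) (-28, 1, 25.0) (-24, 10, 33.5) (-20, 15, 49.3) (-16, 8, 28.6) (-12, 2, 61.0) (-8, 2, 62.2) (-4, 2, 63.1) (0, 1, 62.4) (4, 0) (8, 0) (12, 0) (16, 0) (20, 2, 47.2) (24, 35, 46.9) (28, 81, 38.1) (32, 4, 32.0) 
[0.49091103 0.00362291 0.15122212]
```

View pics/d4.png

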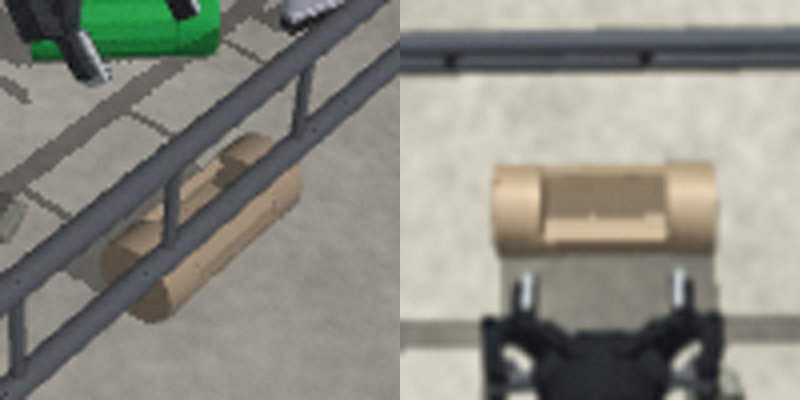

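Both views show the mouth facing up. In the top view the floor is at 28 mm, as it should be. I'll fit the residual floor tilt precisely and plan the brush grasp.

```bash
python3 - <<'E'
from h import *
for i in range(3):
    s,r,p=pick("top","trough",[.537,.008])
    d=p[:,0]-.5368+.03*p[:,1];f=(abs(d)<.013)&(abs(p[:,1]-.008)<.034)&(abs(p[:,2]-.028)<.006)
    k=np.polyfit(d[f],p[f,2],1);e=p[abs(p[:,1]-.0075)>.047];e=e[(e[:,2]>.02)&(e[:,2]<.08)]
    print(f.sum(),"tilt deg",np.degrees(np.arctan(k[0])),"z",k[1],"y ends",np.percentile(p[:,1],[1,99]),cyl(e)[0])
# brush refine from top+scene, bar only
for n in("top","scene"):
    b=pick(n,"brush",[.43,.285])
    if b:
        p=b[2];p=p[(abs(p[:,1]-.285)<.05)];w=p[(p[:,2]>.04)&(p[:,2]<.07)]
        print(n,len(w),"bar centre",w.mean(0),cv2.minAreaRect((w[:,:2]*1e3).astype(np.float32)),"all",cv2.minAreaRect((p[p[:,2]>.008][:,:2]*1e3).astype(np.float32)))
t=np.radians(20)
def btool(yaw,tilt): # yaw: brush long axis dir (deg from world y); jaws perpendicular: tool x along bar
    return R.from_euler('z',yaw,degrees=True)*R.from_euler('y',-tilt,degrees=True)*R.from_matrix(np.array([[0,1,0],[1,0,0],[0,0,-1]]).T)
for sgn in(0,180):
    for tl in (20,):
        r=R.from_euler('z',-14,degrees=True)*R.from_euler('y',-tl,degrees=True)*R.from_euler('z',sgn,degrees=True)*R.from_matrix(np.array([[0,1,0],[1,0,0],[0,0,-1]]).T)
        print(sgn,np.round(r.as_matrix(),2).tolist());goto([.40,.284,.13],r)
print(ctrl.read_state()["joints"])
E
```

```text
133 tilt deg -0.6182894668860811 z 0.028465809780201867 y ends [-0.06883741  0.07621114] [ 5.36994128e-01 -2.72917370e-02 -2.11437718e-04]
143 tilt deg 0.40826585085647626 z 0.02829698377571436 y ends [-0.06515147  0.08158496] [ 5.36997195e-01 -2.82805759e-02 -1.74231701e-04]
138 tilt deg -2.53250454312357 z 0.02836495165789186 y ends [-0.06513707  0.07883966] [ 5.37004256e-01 -3.19450425e-02 -1.67432306e-04]
scene 35 bar centre [0.43728146 0.28436746 0.05109269] ((437.55059814453125, 282.26849365234375), (63.86487579345703, 7.430059432983398), 76.8994140625) all ((435.1767272949219, 284.3329772949219), (67.1474609375, 19.945329666137695), 72.24742889404297)
0 [[0.24, 0.91, 0.33], [0.97, -0.23, -0.08], [-0.0, 0.34, -0.94]]
shift mm (old axes) [ 78.3 283.6 -34.7] then turn deg [ 23.3   9.6 102.2]
180 [[-0.24, -0.91, 0.33], [-0.97, 0.23, -0.08], [-0.0, -0.34, -0.94]]
shift mm (old axes) [ 78.3 283.6 -34.7] then turn deg [ -9.   21.8 -75.4]
[ 0.89874093  0.19653552 -1.02618977  2.48029042  2.29544221  0.23790722
 -0.70133716]
```

```bash
cat >> h.py <<'E'
def down(yaw):
    "vertical tool, tool x along -(world y turned by yaw)"
    return R.from_euler('z',yaw,degrees=True)*R.from_matrix(np.array([[0,-1,0],[-1,0,0],[0,0,-1]]).T)
E
python3 - <<'E'
from h import *
goto([.432,.284,.15],down(-14)); goto([.432,.284,.15],down(166))
E
```

```text
shift mm (old axes) [ 41.  282.8 -29.2] then turn deg [-25.8  34.9 -71.1]
shift mm (old axes) [ 41.  282.8 -29.2] then turn deg [ 37.5  27.7 100.6]
```

```bash
python3 -m handwheel '[[85,5.9,40.4,-4.2,0,0,0],[85,5.9,40.4,-4.2,0,0,0],[85,5.9,40.4,-4.2,0,0,0],[85,5.9,40.4,-4.2,0,0,0],[85,5.9,40.4,-4.2,0,0,0],[85,5.9,40.4,-4.2,0,0,0],[85,5.9,40.4,-4.2,0,0,0],[50,0,0,0,-2.6,3.5,-7.1],[50,0,0,0,-2.6,3.5,-7.1],[50,0,0,0,-2.6,3.5,-7.1],[50,0,0,0,-2.6,3.5,-7.1],[50,0,0,0,-2.6,3.5,-7.1],[50,0,0,0,-2.6,3.5,-7.1],[50,0,0,0,-2.6,3.5,-7.1],[50,0,0,0,-2.6,3.5,-7.1],[50,0,0,0,-2.6,3.5,-7.1],[50,0,0,0,-2.6,3.5,-7.1],[50,0,0,0,0,0,0]]'
python3 - <<'E'
from h import *
print(ctrl.read_state()["joints"])
goto([.432,.284,.09],down(-14))
E
```

```text
time_s: 18.5
tool_pos: [0.4359, 0.2714, 0.1483]
ee_rot: [-0.528, 0.847, -0.001, 0.056]
wrist_force: [-0.7, 1.0, 0.2]
width: 0.0501
[ 0.35683314  0.57709258 -1.23529507  2.02092244  0.73766351  0.92976183
  1.43607456]
shift mm (old axes) [-4.1 12.7 58.3] then turn deg [ -4.1   5.  -12.1]
```

```bash
python3 -m handwheel '[[50,-2,6,15,0,0,0],[50,-2,6,15,0,0,0],[50,0,0,0,-2,2.5,-6],[50,0,0,0,-2,2.5,-6],[50,0,0,0,0,0,0]]'
python3 - <<'E'
from h import *
st=ctrl.read_state();print(st["joints"],np.round(R.from_quat(st["ee_rot"]).as_matrix(),3).tolist())
goto([.432,.284,.036],down(-14))
o=[]
for n in("wrist","top"):
    s=ctrl.snapshot(n);r=ctrl.cut_out("brush",n)
    if n=="top": u,v=map(int,proj(s,[.432,.284,.05]));o.append(cv2.resize(s["pixels"][max(v-40,0):v+40,u-40:u+40],(384,384),interpolation=cv2.INTER_CUBIC))
    else:o.append(cv2.resize(s["pixels"],(410,384)))
cv2.imwrite("pics/e1.png",np.hstack(o))
E
```

```text
time_s: 19.0
tool_pos: [0.429, 0.2821, 0.1179]
ee_rot: [-0.614, 0.79, -0.001, 0.001]
wrist_force: [-0.6, -0.1, 0.2]
width: 0.0499
[ 0.26116344  0.69176383 -1.1933286   1.96311716  0.76606665  1.03296242
  1.60194128] [[-0.247, -0.969, 0.004], [-0.969, 0.247, -0.0], [-0.001, -0.004, -1.0]]
shift mm (old axes) [-2.5 -2.1 81.9] then turn deg [-0.2  0.  -0.3]
```

View pics/e1.png

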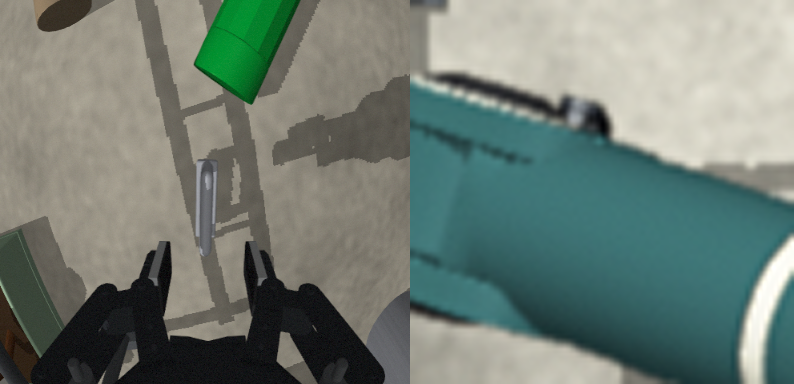

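The wrist view shows the brush bar at (207,205), centred between the fingers (165 and 250) and parallel to the pads. Descending and gripping.

```bash
python3 -m handwheel '[[50,-1,-1,25,0,0,0],[50,-1,-1,25,0,0,0],[50,-0.5,0,18,0,0,0],[50,0,0,10,0,0,0],[50,0,0,4,0,0,0],[50,0,0,0,0,0,0],[25,0,0,0,0,0,0],[25,0,0,0,0,0,0],[10,0,0,0,0,0,0],[4,0,0,0,0,0,0],[4,0,0,0,0,0,0],[4,0,0,0,0,0,0],[4,0,0,0,0,0,0]]'
```

```text
time_s: 20.5
tool_pos: [0.4319, 0.2835, 0.0367]
ee_rot: [-0.614, 0.789, -0.002, 0.001]
wrist_force: [-1.3, -2.3, 7.6]
width: 0.01
```

```bash
python3 -m handwheel '[[4,0,0,-3,0,0,0],[4,0,0,-20,0,0,0],[4,0,0,-40,0,0,0],[4,0,0,-40,0,0,0],[4,0,0,0,0,0,0]]'
python3 - <<'E'
from h import *
st=ctrl.read_state();print(st["joints"],st["width"])
o=[]
for n in("wrist","scene"):
    s=ctrl.snapshot(n);im=s["pixels"]
    if n=="scene":
        u,v=map(int,proj(s,[.43,.284,.13]));im=im[max(v-50,0):v+50,u-50:u+50];o.append(cv2.resize(im,(384,384),interpolation=cv2.INTER_CUBIC))
        b=[r for r in ctrl.cut_out("brush",n)]
        for r in b[:2]:
            p=world(s,r["mask"]);print(r["confidence"],np.percentile(p,[3,50,97],axis=0).round(3).tolist())
    else:o.append(im[:, 40:440])
cv2.imwrite("pics/e2.png",np.hstack(o))
goto([.5368,.0075,.16],down(1.7))
E
```

```text
time_s: 21.0
tool_pos: [0.4325, 0.2851, 0.1435]
ee_rot: [-0.614, 0.789, -0.002, 0.004]
wrist_force: [0.2, 0.6, -1.4]
width: 0.0103
[ 0.2755973   0.65451955 -1.21489665  1.93804572  0.71844988  1.06298422
  1.6396332 ] 0.010308911756451067
0.73 [[0.302, 0.252, -0.001], [0.435, 0.279, 0.126], [0.449, 0.453, 0.162]]
shift mm (old axes) [ 241.3 -170.   -20.2] then turn deg [ -0.2  -0.1 -15.9]
```

View pics/e2.png

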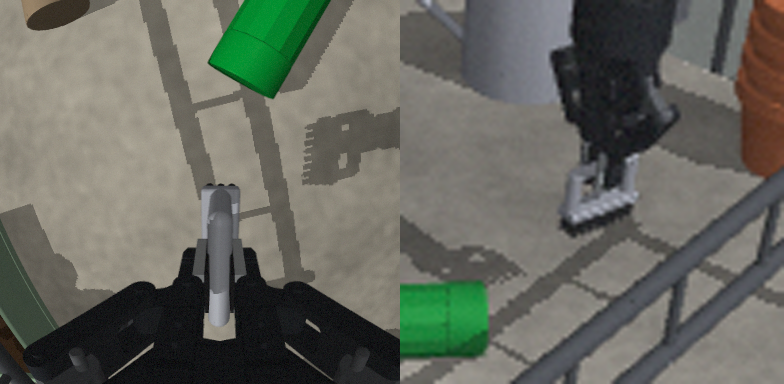

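The brush is held by its bar and hangs level (wrist view bar at (215,255), scene block at (600,200)). Carrying it over the trough.

```bash
python3 -m handwheel '[[4,30,-21.2,-2.5,0,0,0],[4,30,-21.2,-2.5,0,0,0],[4,30,-21.2,-2.5,0,0,0],[4,30,-21.2,-2.5,0,0,0],[4,30,-21.2,-2.5,0,0,0],[4,30,-21.2,-2.5,0,0,0],[4,30,-21.2,-2.5,0,0,0],[4,30,-21.2,-2.5,0,0,0],[4,0,0,0,0,0,-8],[4,0,0,0,0,0,-8],[4,0,0,0,0,0,0]]'
cat > wr.py <<'E'
from h import *
st=ctrl.read_state();print(st["joints"],st["width"])
goto([.5368,.0075,.09],down(1.7))
s=ctrl.snapshot("wrist");K=np.array(s["camera_matrix"]);V=np.array(s["view"]);z=s["z_map"]
def pts(m):
    v,u=np.nonzero(m&(z>0));d=z[v,u];a=(u-K[0,2])/K[0,0];b=(v-K[1,2])/K[1,1];r=np.hypot(a,b)+1e-9
    t=np.tan(r)/r*d;c=np.c_[a*t,-b*t,-d,np.ones(len(d))]
    return (c@np.linalg.inv(V).T)[:,:3]
T=R.from_quat(st["ee_rot"])
for q in("brush","trough"):
    for r in ctrl.cut_out(q,"wrist")[:3]:
        p=pts(r["mask"]);
        if len(p)<10: continue
        l=T.inv().apply(p-st["tool_pos"])*1e3;print(q,round(r["confidence"],2),np.round(r["uv"]),len(p),"toolframe mm",np.percentile(l,[1,50,99],axis=0).round(1).tolist(),"world",np.percentile(p,[1,99],axis=0).round(3).tolist())
        if q=="brush":
            for lo,hi in((-40,-25),(-25,-8),(0,20),(20,40)):
                w=l[(l[:,2]>lo)&(l[:,2]<hi)]
                if len(w): print(" z",lo,hi,len(w),np.percentile(w,[1,50,99],axis=0).round(1).tolist())
o=[s["pixels"][:,40:440]]
s=ctrl.snapshot("scene");u,v=map(int,proj(s,[.537,.008,.09]));o.append(cv2.resize(s["pixels"][v-60:v+60,u-60:u+60],(384,384),interpolation=cv2.INTER_CUBIC))
cv2.imwrite("pics/f1.png",np.hstack(o))
E
python3 wr.py
```

```text
time_s: 22.25
tool_pos: [0.5363, 0.0092, 0.1587]
ee_rot: [0.719, -0.695, 0.001, -0.0]
wrist_force: [-0.4, 0.9, -0.3]
width: 0.0099
[ 0.83289479  0.67859537 -1.23293494  1.87785645  0.71891803  1.1212843
  2.49951258] 0.009888435495701939
shift mm (old axes) [ 1.7 -0.3 68.7] then turn deg [-0.1 -0.   0.3]
brush 0.88 [260. 237.] 3821 toolframe mm [[-32.7, -9.6, -23.7], [16.3, 0.2, -20.8], [32.4, 11.2, 32.4]] world [[0.526, -0.023, 0.126], [0.546, 0.042, 0.182]]
 z -40 -25 1 [[-11.5, -4.9, -36.2], [-11.5, -4.9, -36.2], [-11.5, -4.9, -36.2]]
 z -25 -8 2593 [[-33.1, -5.0, -23.7], [9.0, 0.2, -21.9], [32.2, 5.8, -9.5]]
 z 0 20 1042 [[1.9, -9.9, 1.0], [26.1, 1.3, 14.3], [32.5, 11.5, 19.6]]
 z 20 40 50 [[27.7, -7.6, 20.1], [28.6, 1.7, 34.1], [32.1, 10.3, 37.1]]
trough 0.69 [255. 152.] 6898 toolframe mm [[-51.7, -31.4, 94.8], [31.5, -4.2, 107.2], [75.6, 27.5, 132.6]] world [[0.509, -0.066, 0.026], [0.569, 0.061, 0.064]]
```

View pics/f1.png

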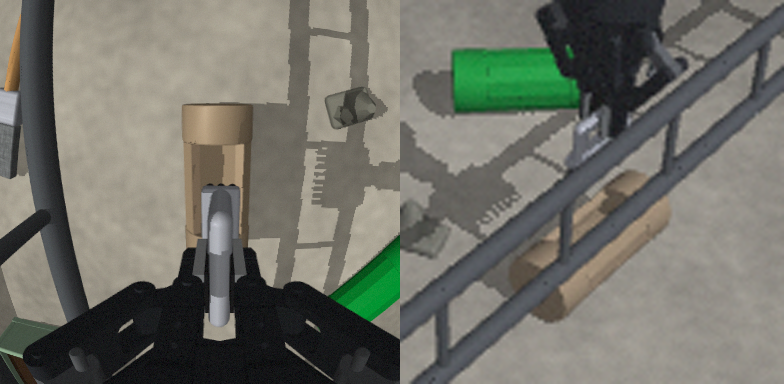

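Brush and TCP agree to within 1 mm, and the trough lies about 1 mm towards +x. The wrist view shows the brush over the mouth (215,190) with the rail clear at (50,150). Lowering it in.

```bash
python3 -m handwheel '[[4,0,-1,20,0,0,0],[4,0,0,20,0,0,0],[4,0,0,15,0,0,0],[4,0,0,8,0,0,0],[4,0,0,8,0,0,0],[4,0,0,0,0,0,0]]'; python3 -m handwheel '[[4,0,0,6,0,0,0],[4,0,0,6,0,0,0],[4,0,0,4,0,0,0],[4,0,0,3,0,0,0],[4,0,0,0,0,0,0]]'
```

```text
time_s: 23.05
tool_pos: [0.5378, 0.0094, 0.0881]
ee_rot: [0.718, -0.696, 0.001, -0.001]
wrist_force: [-0.8, -0.1, -0.2]
width: 0.0099
time_s: 23.55
tool_pos: [0.538, 0.0093, 0.0696]
ee_rot: [0.718, -0.696, 0.002, -0.001]
wrist_force: [-0.4, -0.6, -0.7]
width: 0.0099
```

Bristle bottom is at about 33 mm, so about 5 mm remains.

```bash
python3 -m handwheel '[[4,0,0,2,0,0,0],[4,0,0,1.5,0,0,0],[4,0,0,0,0,0,0]]'; python3 -m handwheel '[[4,0,0,1,0,0,0],[4,0,0,0,0,0,0]]'; python3 -m handwheel '[[4,0,0,0.7,0,0,0],[4,0,0,0,0,0,0]]'
```

```text
time_s: 23.85
tool_pos: [0.5381, 0.0092, 0.0663]
ee_rot: [0.718, -0.696, 0.002, -0.001]
wrist_force: [-0.7, -0.4, -1.0]
width: 0.0099
time_s: 24.05
tool_pos: [0.5382, 0.0093, 0.0654]
ee_rot: [0.718, -0.696, 0.002, -0.001]
wrist_force: [-0.2, -0.4, -1.4]
width: 0.01
time_s: 24.25
tool_pos: [0.5383, 0.0093, 0.0647]
ee_rot: [0.718, -0.696, 0.002, -0.001]
wrist_force: [1.3, -0.8, -0.1]
width: 0.0098
```

```bash
python3 -m handwheel '[[4,0,0,0.7,0,0,0],[4,0,0,0,0,0,0]]'; python3 -m handwheel '[[4,0,0,0.5,0,0,0],[4,0,0,0,0,0,0]]'
```

```text
time_s: 24.45
tool_pos: [0.5388, 0.0093, 0.0646]
ee_rot: [0.718, -0.696, 0.002, -0.001]
wrist_force: [0.5, -2.0, 9.3]
width: 0.0098
time_s: 24.65
tool_pos: [0.5391, 0.0093, 0.0645]
ee_rot: [0.718, -0.696, 0.003, -0.001]
wrist_force: [-0.0, -2.1, 16.5]
width: 0.0101
```

Contact on the floor (TCP 0.0645, predicted 0.0643). Relaxing the force, releasing and withdrawing straight up.

```bash
python3 -m handwheel '[[4,0,0,-1.5,0,0,0],[4,0,0,0,0,0,0],[14,0,0,0,0,0,0],[18,0,0,0,0,0,0],[24,0,0,0,0,0,0],[32,0,0,0,0,0,0],[32,0,0,0,0,0,0],[32,0,0,-5,0,0,0],[32,0,0,-15,0,0,0],[32,0,0,-25,0,0,0],[32,0,0,-25,0,0,0],[32,30,25,-25,0,0,0],[32,0,40,-20,0,0,0],[32,0,45,0,0,0,0],[32,0,40,0,0,0,0],[32,0,0,0,0,0,0]]'
sed -i 's/(n,"trough",\[x,.008\])/(n,"trough",[x,.008])/' mouth.py
python3 mouth.py g1 .537
python3 - <<'E'
from h import *
for n,q,pp in(("top","brush",[.537,.008]),("top","rock",[.4,-.075]),("top","flowerpot",[.52,-.47]),("top","softbrush",[.78,-.065]),("scene","jar",[.458,-.312]),("scene","brush",[.537,.008])):
    b=pick(n,q,pp)
    if b: print(n,q,np.round(np.percentile(b[2],[2,50,98],axis=0),3).tolist(),cv2.minAreaRect((b[2][b[2][:,2]>.045][:,:2]*1e3).astype(np.float32)) if q=="brush" else "")
E
```

```text
time_s: 26.25
tool_pos: [0.3922, -0.0232, 0.1721]
ee_rot: [0.715, -0.699, 0.004, 0.006]
wrist_force: [0.8, -1.0, -0.0]
width: 0.032
top yc 0.0065 a,b,dz [ 5.377e-01 -2.750e-02  2.000e-04] 0.0026
(-32, 18, 39.4) (-28, 22, 46.1) (-24, 20, 51.9) (-20, 24, 53.8) (-16, 16, 50.1) (-12, 4, 29.6) (-8, 2, 29.3) (-4, 1, 24.2) (0, 1, 35.3) (4, 8, 83.2) (8, 1, 25.2) (12, 19, 27.0) (16, 39, 42.1) (20, 20, 53.0) (24, 19, 53.3) (28, 0) (32, 0) 
scene yc 0.0034 a,b,dz [ 0.54   -0.0246 -0.0023] 0.0035
(-32, 0) (-28, 0) (-24, 0) (-20, 2, 43.5) (-16, 2, 49.7) (-12, 0) (-8, 0) (-4, 0) (0, 0) (4, 0) (8, 0) (12, 0) (16, 0) (20, 3, -1.3) (24, 15, 47.9) (28, 57, 44.3) (32, 51, 34.9) 
[ 0.39668573 -0.02110896  0.17276107]
top brush [[0.526, -0.019, 0.047], [0.531, 0.011, 0.084], [0.538, 0.042, 0.093]] ((531.892578125, 10.637405395507812), (11.247228622436523, 65.9043197631836), 0.9149067401885986)
top flowerpot [[0.487, -0.497, -0.0], [0.519, -0.475, 0.024], [0.546, -0.436, 0.06]] 
top softbrush [[0.751, -0.173, 0.006], [0.781, -0.058, 0.018], [0.811, 0.006, 0.027]] 
scene jar [[0.434, -0.328, 0.019], [0.461, -0.311, 0.061], [0.475, -0.287, 0.07]] 
scene brush [[0.522, -0.021, 0.042], [0.541, 0.016, 0.074], [0.545, 0.041, 0.088]] ((536.581298828125, 13.79356575012207), (20.115589141845703, 71.0228500366211), 3.3234968185424805)
```

View pics/g1.png

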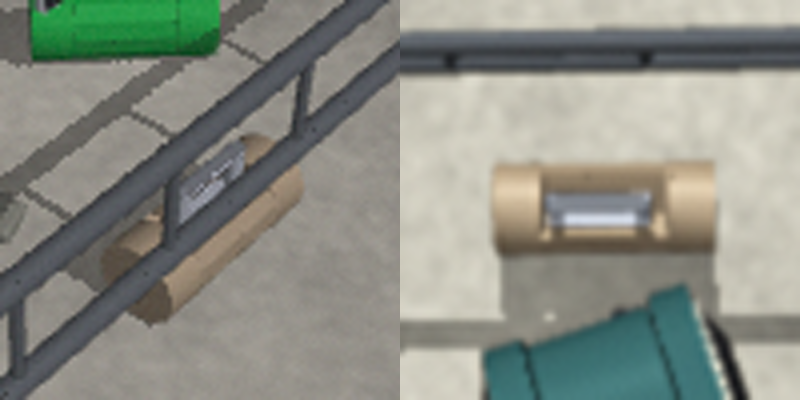

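The top view shows the brush inside the mouth (600,210), lengthwise, and the scene view shows it upright (210,185). One last numeric check of lean, tilt and the rock.

```bash
python3 - <<'E'
from h import *
for n in("top","scene"):
    s,r,p=pick(n,"brush",[.535,.01]);d=p[:,0]+.03*p[:,1]
    for lo,hi in((.044,.058),(.058,.072),(.072,.098)):
        f=(p[:,2]>lo)&(p[:,2]<hi)
        if f.sum()>2: print(n,lo,f.sum(),np.percentile(d[f],[5,50,95]).round(4),np.median(p[f,2]).round(4),np.percentile(p[f,1],[2,98]).round(3))
    s,r,p=pick(n,"trough",[.537,.008]);d=p[:,0]-.5375+.03*p[:,1]
    f=(abs(d)>.0085)&(abs(d)<.0135)&(abs(p[:,1]-.008)<.036)&(abs(p[:,2]-.028)<.006)
    if f.sum()>10: print(n,"floor",f.sum(),np.degrees(np.arctan(np.polyfit(d[f],p[f,2],1)[0])))
    b=pick(n,"rock",[.405,-.075])
    if b: print("rock",np.percentile(b[2],[2,50,98],axis=0).round(3).tolist())
print(ctrl.read_state()["time_s"],np.abs(ctrl.read_state()["dq"]).max())
E
```

```text
top 0.044 37 [0.5267 0.5275 0.5306] 0.0512 [-0.022  0.042]
top 0.058 3 [0.5263 0.5293 0.53  ] 0.0595 [-0.018  0.03 ]
top 0.072 59 [0.5306 0.534  0.5378] 0.0874 [-0.022  0.04 ]
top floor 20 0.4449724721596378
scene 0.044 36 [0.5287 0.5328 0.5388] 0.0508 [0.002 0.042]
scene 0.058 12 [0.5389 0.5426 0.5445] 0.0663 [-0.017  0.042]
scene 0.072 51 [0.5409 0.5433 0.5449] 0.0845 [-0.018  0.039]
rock [[0.396, -0.093, 0.006], [0.412, -0.081, 0.017], [0.43, -0.063, 0.042]]
27.75 0.001481177394700712
```

Checks pass: floor tilt is about 0.4°, the block edge and bar are consistent with the brush standing upright at x≈0.536, its top is at about 88 mm, and the bystanders have not moved. Handing in.

```bash
python3 -c "
from rig import ctrl
print(ctrl.finish_job())"
```

```text
the job is handed in; nothing more can be done
None
```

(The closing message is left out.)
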